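Slide a spacer plate under the measuring bridge

TASK

Check the thickness of the aluminium spacer plate: push it along the deck with your fingertips, flat and without lifting or tipping it, through under the low red bridge until it sits squarely against the yellow end stop. Then press the green record button on the grey readout pod fully down, let go and move clear. Leave everything else on the bench where it is.

Things in the scene. Friction and masses are not known exactly. Their poses are not given: they have to be found in the camera images.
- plate: aluminium spacer plate with a blue centre stripe, 120 (its x) x 96 (its y) x 12 mm thick, about 0.4 kg, loose on the deck; origin at the centre of its underside, z up. It starts on the deck before the bridge, out of line and turned by up to about 17 degrees against the fixture's x. It slides with ordinary friction.
- fixture: fixed dark steel fixture. Origin at the centre of the underside of its deck, z up; its x axis is the direction in which the plate is to be pushed (roughly the robot's left to right, turned differently each time). Deck 460 (x) x 320 (y) x 10 mm thick: its top is 10 mm over the bench. It carries the bridge, end stop and readout pod.
- bridge_mouth (a point): on the deck, middle of the red bridge's entry face, fixture x = 85, y = 0 mm. The bridge reaches from x = 85 to 125 mm; opening 116 mm wide (y = -58 to 58), underside 15 mm above the deck (3 mm over the plate); feet 22 mm wide outside the opening; beam top 27 mm above the deck, black measuring head on its middle up to 41 mm.
- stop_mid (a point): on the deck, middle of the face of the yellow end stop, fixture x = 170, y = 0 mm; a bar 120 mm wide, 16 mm tall. A plate squarely against it has its origin at fixture x = 110 mm and its rear edge at x = 50 mm, 35 mm before the bridge.
- record_top (a point): centre of the top of the green record button (28 mm across), pressed straight down, on the grey readout pod (85 x 60 mm, top 30 mm above the deck, centre at fixture x = 115, y = 118 mm)
- record (a joint): travel of the record button in m: 0 released, 0.006 fully down (about 4 N, it springs back)
- socket: steel drive socket, an upright tube 28 mm across and 32 mm tall, standing on the deck behind the bridge on the side away from the readout pod; origin at the centre of its underside
- spare_shim: small brass shim, 45 x 30 x 8 mm, lying on the deck on the side of the bridge away from the readout pod; origin at the centre of its underside
- spray_can: red spray can, 60 mm across and 160 mm tall, standing on the bench; origin at the centre of its underside
- torch: black pocket torch, 34 mm across and 100 mm tall, standing on the bench; origin at the centre of its underside
- screwdriver: screwdriver with a yellow handle, lying on the bench
- wrench: steel wrench lying on the bench at the right, before the red parts tray

How it is judged:
By the outcome, as a careful person would: the job done as asked, in the order asked, and still so for the second after the job is handed in, with the robot touching nothing.
It also fails if it takes over 61 s, if anything falls off the work surface, if the arm or the gripper's body presses on something with over 40 N, if the wrist force passes 120 N, or if a joint passes its speed limit or range.

ROBOT

A 7-joint arm with a two-finger parallel gripper is mounted at the origin on the work surface. World frame = base frame: x ahead of the robot, y to its left, z up, the work surface at z = 0. Lengths are in m, angles in rad, forces in N, time in s.
With the tool pointing down it reaches from about 0.4 to 0.9 m from the base axis. Payload 5.6 kg.
Tool frame: the origin (TCP) lies on the mounting face of the last link; the fingertips stand 190 mm ahead of it and the grasp point (between the pads) lies 171 mm ahead of it; z points along the fingers, y is the line along which they close (so a half turn about z gives the same grasp; the last joint's range is limited). The gripper opens to 92 mm and grips with 3 to 60 N. Pads are 20 mm wide; open, the fingers measure 128 mm over their backs; the gripper's body (75 mm by 189 mm) begins 69 mm behind the grasp point.
Start: joints at [1.295, 0.468, -0.012, 1.603, 0.006, 1.071, -0.056], TCP at [0.15, -0.632, 0.405] pointing down, gripper open.
Joint ranges: [-2.53, 2.53], [-0.31, 2.02], [-1.57, 1.55], [0.28, 2.44], [-1.29, 4.43], [0.15, 1.84], [-2.92, 2.92]. Speed limits (rad/s): [2.57, 2.57, 3.14, 3.14, 3.14, 3.14, 3.14].

INTERFACE

Orientations are given as a unit quaternion [w, x, y, z].
In Python, from workcell import r gives the robot as it stands.
- The arm moves only by the shell command python3 steer.py 'ROWS'. ROWS is a JSON list that holds a single list of rows (three levels of brackets), with 1 to 20 rows, each of 7 numbers: a rotation vector rx, ry, rz in normalised numbers (1 is 4 rad), then dx, dy, dz in parts of the range, where 1.0 means 0.6 m, then the finger opening in m; each row shifts and turns the commanded pose from where the row before left it, along the tool's axes as they then stand; what a row does not reach is not made up. A row lasts 1/10 s, in which the tool goes at most 0.05 m and 0.15 rad, less where a joint would pass 70% of its speed; a pose out of reach is approached as far as the arm can. The fingers move at their own pace and stop on an object; the grip force is fixed at half the most. Time passes only in rows, so rows that do not move let the fingers close. It prints the time, the measured TCP pose, the force, the opening and the grip force at its end. No shift or turn number may pass 1 either way. Input that does not fit is refused with a message, and nothing moves.
- r.get_obs(): the state, without advancing time (a new reading comes with each control period).
- r.snapshot(name): name is "scene" or "top" or "wrist"; returns a dict with "pixels" (384x512x3 uint8, red, green, blue), "fx", "fy", "cx", "cy" (pixels), "pose" (4x4, takes a point from camera to world coordinates). Camera axes: x right, y up, looking along -z (the intrinsics and any distortion apply to the point x, -y, -z); pixel columns grow to the right and rows downward; lengths in m; the calibration is good to about 2 mm. A picture is of the moment at which its call begins. There is no depth.
- r.job_done(): hands the job in; it is judged then, once.
The state is a dict: "t": time; "joints": joint angles; "dq": joint speeds; "joint_torque": joint torques, N m; "eef_pos": TCP position; "tool_rot": TCP orientation; "wrist_force": force on the tool from outside, world axes, zero at the start; "wrist_torque": the same for the moment, N m; "gripper_width": finger opening in m; "gripper_force": force on a finger pad.
Only numpy, scipy, OpenCV 4.12 (cv2) and the standard library are available. Lean on these libraries where they do the work, as an engineer would, in place of code of your own. Each camera call takes 0.05 s, during which the arm holds its last target. There are 200 camera calls.

## Working session

There is one attempt and no reset: what is moved stays moved. The work goes in short steps, Python scripts to look and compute and a shell command to move; the robot and the scene stay as the last step left them, time stands still between calls to the robot, and variables do not carry over. Pictures are saved under pics/ and viewed, at most 10 in all, crops included, and the job is handed in when it is done.

```bash
ls; mkdir -p pics; python3 - <<'E'
from workcell import r
import cv2,numpy as np,pickle
o=r.get_obs();print({k:np.round(v,3) for k,v in o.items()})
for n in("top","scene"):
    s=r.snapshot(n);pickle.dump(s,open(f"{n}.pkl","wb"))
    cv2.imwrite(f"pics/{n}0.png",s["pixels"][:,:,::-1]);print(n,s["fx"],s["fy"],s["cx"],s["cy"],[k for k in s],np.round(s["pose"],3).tolist(),s.get("distortion"))
E
```

```text
pics
steer.py
workcell.py
{'t': np.float64(0.0), 'joints': array([ 1.295,  0.468, -0.012,  1.604,  0.006,  1.071, -0.056]), 'dq': array([ 0.   ,  0.001,  0.001,  0.003, -0.001, -0.   , -0.   ]), 'joint_torque': array([ 1.0000e-03, -5.2058e+01, -1.2000e-02, -2.4374e+01, -5.7000e-02,
        1.7000e-02,  0.0000e+00]), 'eef_pos': array([ 0.15 , -0.632,  0.404]), 'tool_rot': array([-0.001,  0.993,  0.116, -0.   ]), 'wrist_force': array([ 0.83 ,  0.591, -0.886]), 'wrist_torque': array([ 0.041, -0.012,  0.011]), 'gripper_force': np.float64(0.0), 'gripper_width': np.float64(0.092)}
top 400.9637429452957 400.9637429452957 241.54931812579665 193.17676202613742 ['pixels', 'fx', 'fy', 'cx', 'cy', 'pose'] [[0.018, 0.997, -0.076, 0.436], [-0.999, 0.02, 0.027, 0.018], [0.028, 0.075, 0.997, 1.245], [0.0, 0.0, 0.0, 1.0]] None
scene 389.88702391351717 389.88702391351717 259.13279652676226 190.0434376263387 ['pixels', 'fx', 'fy', 'cx', 'cy', 'pose'] [[-0.629, -0.503, 0.592, 1.278], [0.777, -0.386, 0.497, 0.657], [-0.022, 0.773, 0.634, 0.885], [0.0, 0.0, 0.0, 1.0]] None
```

View pics/top0.png

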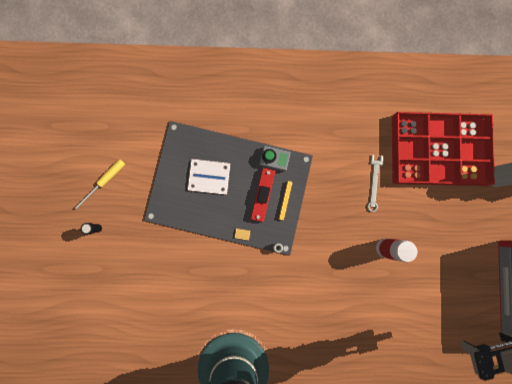

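View pics/scene0.png

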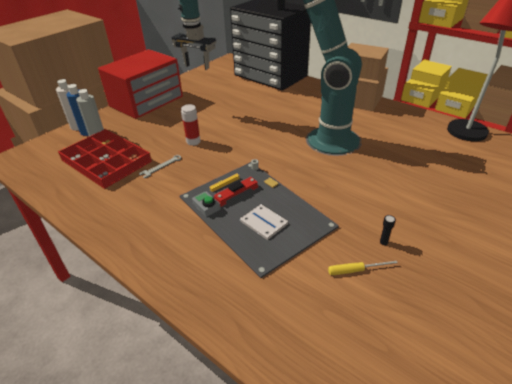

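Top view: deck corners near (170,122), (311,156), (290,254) and (145,220). The plate is at (209,177), bridge (263,195), stop (286,200), green button (269,156), shim (242,234) and socket (279,247). Next I measure these.

```bash
cat >h.py <<'E'
import cv2,numpy as np,pickle
from workcell import r
def ray(s,uv,z):
    uv=np.atleast_2d(np.asarray(uv,float)); P=s["pose"]
    d=np.c_[(uv[:,0]-s["cx"])/s["fx"],-(uv[:,1]-s["cy"])/s["fy"],-np.ones(len(uv))]@P[:3,:3].T
    return P[:3,3]+d*((z-P[2,3])/d[:,2])[:,None]
def big(m):
    c,_=cv2.findContours(m.astype(np.uint8),cv2.RETR_EXTERNAL,cv2.CHAIN_APPROX_NONE)
    return max(c,key=cv2.contourArea)[:,0,:]
def rect(s,m,z):
    h=ray(s,cv2.convexHull(big(m))[:,0,:],z)[:,:2]
    (c,wh,a)=cv2.minAreaRect((h*1000).astype(np.float32))
    return np.array(c)/1000,np.array(wh),a
def hsv(s): return cv2.split(cv2.cvtColor(s["pixels"],cv2.COLOR_RGB2HSV))
def platemask(s,box):
    H,S,V=hsv(s); m=((S<60)&(V>150)).astype(np.uint8); b=np.zeros_like(m); x0,x1,y0,y1=box; b[y0:y1,x0:x1]=1
    return cv2.morphologyEx(m*b,cv2.MORPH_CLOSE,np.ones((7,7)))
def fx(p,F): # world->fixture, F=(cx,cy,ang)
    a=F[2];R=np.array([[np.cos(a),-np.sin(a)],[np.sin(a),np.cos(a)]]);return (np.atleast_2d(p)[:,:2]-F[:2])@R
def unfx(q,F):
    a=F[2];R=np.array([[np.cos(a),-np.sin(a)],[np.sin(a),np.cos(a)]]);return np.atleast_2d(q)@R.T+F[:2]
E
python3 - <<'E'
from h import *
s=pickle.load(open("top.pkl","rb"));H,S,V=hsv(s)
print([ (int(H[p]),int(S[p]),int(V[p])) for p in [(140,180),(230,180),(165,205),(195,255),(200,286),(156,269),(150,240),(234,242)]])
box=np.zeros_like(V,bool);box[115:262,138:318]=1
wood=(H<25)&(S>70)&(V>70)
print("deck",rect(s,cv2.morphologyEx(((~((S>70)&(H<25)))&box).astype(np.uint8),cv2.MORPH_OPEN,np.ones((5,5))),.01))
print("plate",rect(s,platemask(s,(180,240,150,205)),.022))
B=lambda x0,x1,y0,y1:(lambda b:(b.__setitem__((slice(y0,y1),slice(x0,x1)),True),b)[1])(np.zeros_like(V,bool))
print("bridge",rect(s,((H<8)|(H>172))&(S>150)&(V>80)&B(245,280,160,230),.037))
print("stop",rect(s,(H>18)&(H<32)&(S>130)&(V>100)&B(275,298,172,228),.026))
g=(H>45)&(H<85)&(S>100)&B(255,300,140,175)
print("green",big(g).mean(0),rect(s,g,.046), [rect(s,g&(np.arange(512)[None]<277),z) for z in(.046,)])
cv2.imwrite("pics/crop.png",cv2.resize(s["pixels"][110:265,135:325,::-1],None,fx=4,fy=4,interpolation=cv2.INTER_CUBIC)[:600])
E
```

```text
[(6, 15, 86), (12, 149, 125), (11, 24, 238), (173, 41, 50), (22, 162, 250), (65, 134, 148), (12, 14, 89), (19, 141, 228)]
deck (array([0.54713086, 0.02426678]), array([458.18118286, 318.29626465]), 77.55907440185547)
plate (array([0.57899695, 0.08599851]), array([120.46067047,  97.95256805]), 84.77368927001953)
bridge (array([ 0.52527203, -0.07844611]), array([ 40.74547195, 162.12997437]), 77.5018539428711)
stop (array([ 0.51037585, -0.14825388]), array([ 15.05842495, 119.78752899]), 77.77835083007812)
green [269.12 154.76] (array([ 0.64563965, -0.0954234 ]), array([27.61209488, 24.28543854]), 0.7651408910751343) [(array([ 0.64563965, -0.0954234 ]), array([27.61209488, 24.28543854]), 0.7651408910751343)]
```

View pics/crop.png

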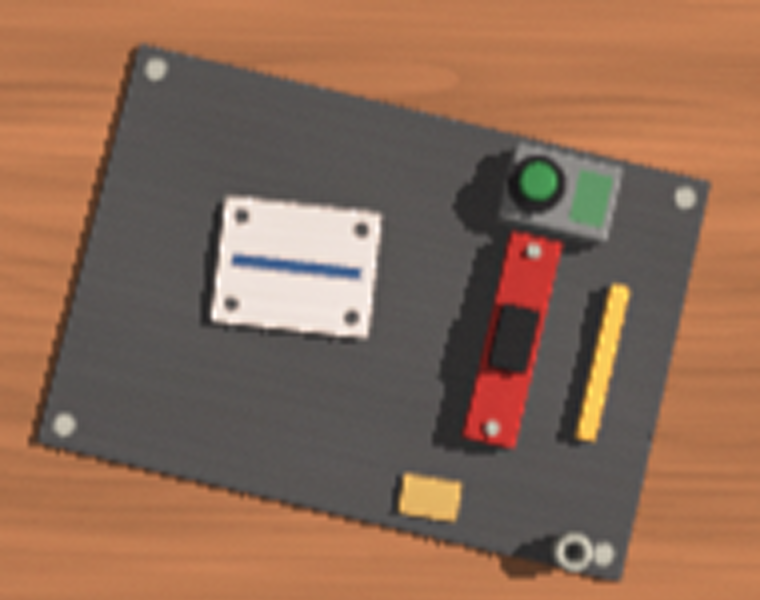

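The measured sizes match those given. In fixture coordinates the plate is at about (-67, 18) mm, turned +7°. I'll turn the hand so the finger line is parallel to the plate's rear edge and go behind it.

The rows are not in the units I measure in: shifts go in shares of 0.6 m and turns go in shares of 4 rad. I convert before sending: 0.036 m / 0.6 = 0.06, 0.035 m / 0.6 = 0.0583, -0.139 rad / 4 = -0.0348.

```bash
python3 steer.py '[[[0, 0, -0.0348, 0, 0, 0, 0.092], [0, 0, -0.0348, 0, 0, 0, 0.092], [0, 0, -0.0348, 0, 0, 0, 0.092], [0, 0, -0.0348, 0, 0, 0, 0.092], [0, 0, -0.0348, 0, 0, 0, 0.092], [0, 0, -0.0348, 0, 0, 0, 0.092], [0, 0, -0.0348, 0, 0, 0, 0.092], [0, 0, -0.0348, 0, 0, 0, 0.092], [0, 0, -0.034, 0, 0, 0, 0.092], [0, 0, 0, 0.0583, 0.06, 0, 0.092], [0, 0, 0, 0.0583, 0.06, 0, 0.092], [0, 0, 0, 0.0583, 0.06, 0, 0.092], [0, 0, 0, 0.0583, 0.06, 0, 0.092], [0, 0, 0, 0.0583, 0.06, 0, 0.092], [0, 0, 0, 0.0583, 0.06, 0, 0.092], [0, 0, 0, 0.0583, 0.06, 0, 0.092], [0, 0, 0, 0.0583, 0.06, 0, 0.092], [0, 0, 0, 0.0583, 0.06, 0, 0.092], [0, 0, 0, 0.0583, 0.06, 0, 0.092]]]'
python3 steer.py '[[[0, 0, 0, 0.0833, 0, 0, 0.092], [0, 0, 0, 0.0833, 0, 0, 0.092], [0, 0, 0, 0.0833, 0, 0, 0.092], [0, 0, 0, 0.0833, 0, 0, 0.092], [0, 0, 0, 0.0833, 0, 0, 0.092], [0, 0, 0, 0.0833, 0, 0, 0.092], [0, 0, 0, 0.0833, 0, 0, 0.092], [0, 0, 0, 0.0833, 0, 0, 0.092], [0, 0, 0, 0.0833, 0, 0, 0.092], [0, 0, 0, 0.08, 0, 0, 0.092], [0, 0, 0, 0, 0, 0, 0.092], [0, 0, 0, 0, 0, 0, 0.092]]]'
cat >>h.py <<'E'
F=np.array([.5471,.0243,np.radians(-102.4)])
def state():
    from scipy.spatial.transform import Rotation as R
    o=r.get_obs();q=o["tool_rot"];M=R.from_quat([q[1],q[2],q[3],q[0]]).as_matrix()
    y=np.degrees(np.arctan2(M[1,0],M[0,0]))
    print("t",round(float(o["t"]),2),"fix mm",np.round(fx(o["eef_pos"],F)[0]*1000,1),"z",round(o["eef_pos"][2],4),"yaw rel",round(y-77.6,2),"tilt",np.round(M[:,2],3),"F",np.round(o["wrist_force"],1))
    return o,M
E
python3 -c "from h import *;state()"
```

```text
t: 2.0
eef_pos: [0.5395, -0.3162, 0.4044]
tool_rot: [-0.0, 0.738, 0.674, -0.0]
wrist_force: [0.6, -0.1, -0.3]
gripper_width: 0.0922
gripper_force: 0.0
t: 3.2
eef_pos: [0.5827, 0.1798, 0.4041]
tool_rot: [-0.0, 0.737, 0.676, -0.0]
wrist_force: [0.2, -0.6, -0.2]
gripper_width: 0.0918
gripper_force: 0.0
t 3.2 fix mm [-159.5    1.3] z 0.4041 yaw rel 7.42 tilt [-0.001 -0.    -1.   ] F [ 0.2 -0.6 -0.2]
```

To row units: 0.04 m / 0.6 = 0.0667, 0.005 m / 0.6 = 0.0083.

```bash
python3 steer.py '[[[0, 0, 0, 0, 0.0083, 0.0667, 0.092], [0, 0, 0, 0, 0, 0.0667, 0.092], [0, 0, 0, 0, 0, 0.0667, 0.092], [0, 0, 0, 0, 0, 0.0667, 0.092], [0, 0, 0, 0, 0, 0.0417, 0.092], [0, 0, 0, 0, 0, 0.0167, 0.092], [0, 0, 0, 0, 0, 0.0083, 0.092], [0, 0, 0, 0, 0, 0, 0.092], [0, 0, 0, 0, 0, 0, 0.092]]]'
python3 - <<'E'
from h import *
state()
s=r.snapshot("wrist");cv2.imwrite("pics/w1.png",s["pixels"][:,:,::-1])
t=r.snapshot("top");cv2.imwrite("pics/t1.png",cv2.resize(t["pixels"][110:265,135:325,::-1],None,fx=3,fy=3))
print(np.round(s["pose"],3).tolist(),s["fx"])
E
python3 -c "
import cv2,numpy as np
a=cv2.imread('pics/w1.png')
b=cv2.imread('pics/t1.png');b=cv2.resize(b,(288,384));cv2.imwrite('pics/wt1.png',np.hstack([a,b]))"
```

```text
t: 4.1
eef_pos: [0.5888, 0.1778, 0.2061]
tool_rot: [0.001, 0.738, 0.674, 0.001]
wrist_force: [-0.3, 0.3, 0.5]
gripper_width: 0.092
gripper_force: 0.0
t 4.1 fix mm [-158.9    7.7] z 0.2061 yaw rel 7.21 tilt [ 0.002  0.    -1.   ] F [-0.3  0.3  0.5]
[[0.996, 0.088, 0.022, 0.596], [-0.09, 0.958, 0.271, 0.254], [0.003, -0.272, 0.962, 0.187], [0.0, 0.0, 0.0, 1.0]] 336.12406628640446
```

View pics/wt1.png

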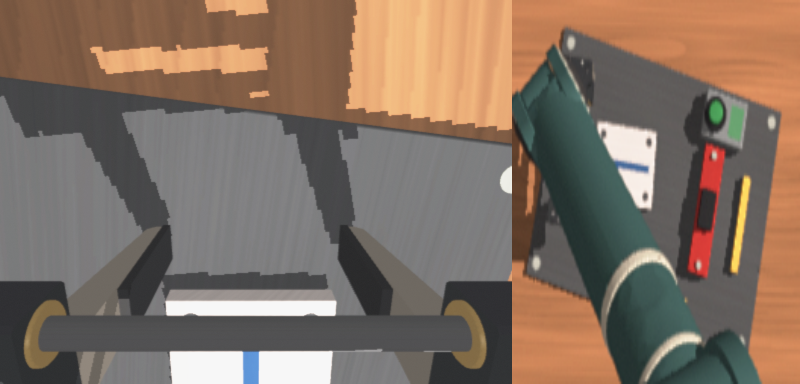

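The wrist view shows the plate's rear edge between columns 167 and 336 at about row 300, square to the fingers, with the stripe at column 251. I'll use it to track the plate, and check it now.

```bash
cat >>h.py <<'E'
def rear(verbose=True):
    s=r.snapshot("wrist");H,S,V=hsv(s);m=((S<30)&(V>205)).astype(np.uint8)
    n,l,st,c=cv2.connectedComponentsWithStats(m[:322]);ys=np.where(st[1:,4]>150)[0]+1
    m=np.isin(l,[k for k in ys if 150<c[k][0]<360])  # plate top only
    cols=np.where(m.any(0))[0];a,b=cols.min(),cols.max()
    cc=np.arange(a+6,b-5);rr=m[:,cc].argmax(0);k=np.polyfit(cc,rr,1)
    e=ray(s,[[a,np.polyval(k,a)],[b+1,np.polyval(k,b+1)]],.022);q=fx(e,F)*1000
    d=q[0]-q[1]; w=np.hypot(*d); d=d if d[1]>0 else -d
    ang=np.degrees(np.arctan2(-d[0],d[1])); mid=q.mean(0)
    print("px",a,b,np.round(np.polyval(k,[a,b]),1),"w",round(w,1),"ang",round(ang,2),"rear mid",np.round(mid,1),"centre",np.round(mid+60*np.array([np.cos(np.radians(ang)),np.sin(np.radians(ang))]),1))
    return s
E
python3 -c "from h import *;rear()"
```

```text
px 166 336 [301. 301.] w 95.8 ang 7.13 rear mid [-125.5   11. ] centre [-66.   18.5]
```

To row units: -0.007 m / 0.6 = -0.0117, -0.006 m / 0.6 = -0.01, 0.0134 rad / 4 = 0.0034.

```bash
python3 steer.py '[[[0, 0, 0, -0.0117, 0, 0.0017, 0.092], [0, 0, 0, -0.0117, 0, 0.0017, 0.092], [0, 0, 0, -0.0083, 0, 0.0017, 0.092], [0, 0, 0, -0.005, 0, 0, 0.092], [0, 0, 0, -0.005, 0, 0, 0.092], [0, 0, 0.0034, -0.01, -0.0005, 0, 0.092], [0, 0, 0.0034, -0.01, -0.0005, 0, 0.092], [0, 0, 0.0034, -0.01, -0.0005, 0, 0.092], [0, 0, 0.0034, -0.01, -0.0005, 0, 0.092], [0, 0, 0.0034, -0.01, -0.0005, 0, 0.092], [0, 0, 0.0034, -0.01, -0.0005, 0, 0.092], [0, 0, 0, 0, 0, 0, 0.092]]]'; python3 -c "from h import *;state();rear()"
```

```text
t: 5.45
eef_pos: [0.5795, 0.1162, 0.2016]
tool_rot: [0.0, 0.765, 0.644, -0.001]
wrist_force: [-0.0, 0.3, 0.5]
gripper_width: 0.092
gripper_force: 0.0
t 5.45 fix mm [-96.7  11.9] z 0.2016 yaw rel 2.52 tilt [-0.001 -0.001 -1.   ] F [-0.   0.3  0.5]
px 164 342 [270. 270.] w 94.9 ang 2.54 rear mid [-84.4  12.3] centre [-24.5  15. ]
```

To row units: -0.006 m / 0.6 = -0.01, -0.0006 m / 0.6 = -0.001, 0.0145 rad / 4 = 0.0036.

```bash
python3 steer.py '[[[0, 0, 0.0036, -0.01, -0.001, 0, 0.092], [0, 0, 0.0036, -0.01, -0.001, 0, 0.092], [0, 0, 0.0036, -0.01, -0.001, 0, 0.092], [0, 0, 0.0036, -0.01, -0.001, 0, 0.092], [0, 0, 0.0036, -0.01, -0.001, 0, 0.092], [0, 0, 0.0036, -0.01, -0.001, 0, 0.092], [0, 0, 0, -0.0083, -0.0008, 0, 0.092], [0, 0, 0, 0, 0, 0, 0.092]]]'; python3 -c "from h import *;state();rear()"
```

```text
t: 6.3
eef_pos: [0.5667, 0.0773, 0.2016]
tool_rot: [0.0, 0.792, 0.61, -0.001]
wrist_force: [0.6, 0.2, 0.3]
gripper_width: 0.0917
gripper_force: 0.1
t 6.3 fix mm [-56.    7.7] z 0.2016 yaw rel -2.41 tilt [-0.001 -0.001 -1.   ] F [0.6 0.2 0.3]
px 165 342 [269.2 268.9] w 94.3 ang -2.29 rear mid [-44.4   7.4] centre [15.6  5. ]
```

To row units: -0.006 m / 0.6 = -0.01, -0.0004 m / 0.6 = -0.0007, -0.007 rad / 4 = -0.0018.

```bash
python3 steer.py '[[[0, 0, 0, -0.01, -0.0007, 0, 0.092], [0, 0, 0, -0.01, -0.0007, 0, 0.092], [0, 0, 0, -0.01, -0.0007, 0, 0.092], [0, 0, 0, -0.01, -0.0007, 0, 0.092], [0, 0, 0, -0.01, -0.0007, 0, 0.092], [0, 0, -0.0018, -0.01, -0.0003, 0, 0.092], [0, 0, -0.0018, -0.01, -0.0003, 0, 0.092], [0, 0, -0.0018, -0.01, -0.0003, 0, 0.092], [0, 0, -0.0018, -0.01, -0.0003, 0, 0.092], [0, 0, -0.0018, -0.01, -0.0003, 0, 0.092], [0, 0, -0.0018, -0.01, -0.0003, 0, 0.092], [0, 0, 0, 0, 0, 0, 0.092]]]'; python3 -c "from h import *;state();rear();t=r.snapshot('top');cv2.imwrite('pics/t2.png',cv2.resize(t['pixels'][110:265,135:325,::-1],None,fx=3,fy=3))"
```

```text
t: 7.55
eef_pos: [0.5474, 0.0138, 0.2016]
tool_rot: [0.0, 0.779, 0.627, -0.001]
wrist_force: [-0.2, 0.7, -0.1]
gripper_width: 0.0918
gripper_force: 0.0
t 7.55 fix mm [10.2  2.6] z 0.2016 yaw rel -0.01 tilt [-0.001 -0.001 -1.   ] F [-0.2  0.7 -0.1]
px 164 343 [269. 269.] w 95.3 ang 0.0 rear mid [21.8  2.7] centre [81.8  2.7]
```

View pics/t2.png

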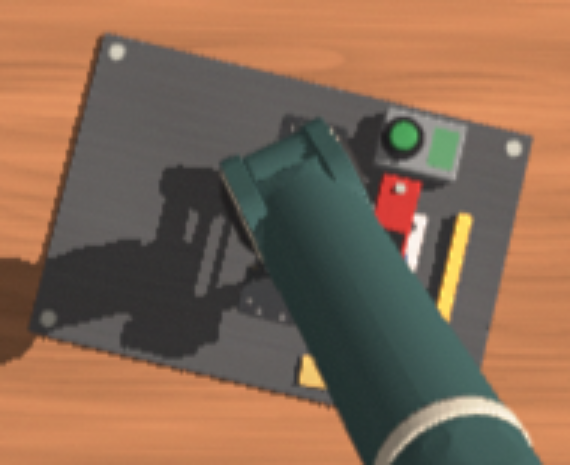

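The plate has passed under the bridge (its front is at about (415,240) in the crop) and has about 28 mm to go. Now the last stretch up to the stop, pushing gently.

To row units: -0.006 m / 0.6 = -0.01, -0.005 m / 0.6 = -0.0083.

```bash
python3 steer.py '[[[0, 0, 0, -0.01, -0.0003, 0, 0.092], [0, 0, 0, -0.01, -0.0003, 0, 0.092], [0, 0, 0, -0.01, -0.0003, 0, 0.092], [0, 0, 0, -0.0083, 0, 0, 0.092], [0, 0, 0, -0.0033, 0, 0, 0.092], [0, 0, 0, 0, 0, 0, 0.092]]]'; python3 -c "from h import *;state();rear()";python3 steer.py '[[[0, 0, 0, -0.0025, 0, 0, 0.092], [0, 0, 0, -0.0025, 0, 0, 0.092], [0, 0, 0, 0, 0, 0, 0.092]]]'; python3 -c "from h import *;state();rear()"
```

```text
t: 8.25
eef_pos: [0.5417, -0.0097, 0.2017]
tool_rot: [0.0, 0.779, 0.627, -0.0]
wrist_force: [0.5, 1.3, 0.8]
gripper_width: 0.0918
gripper_force: 0.6
t 8.25 fix mm [34.4  2.1] z 0.2017 yaw rel 0.02 tilt [ 0.    -0.001 -1.   ] F [0.5 1.3 0.8]
px 164 343 [268. 268.] w 95.3 ang 0.02 rear mid [45.3  2.3] centre [105.3   2.3]
t: 8.6
eef_pos: [0.5411, -0.012, 0.2017]
tool_rot: [-0.0, 0.779, 0.627, 0.0]
wrist_force: [0.2, 2.6, 1.2]
gripper_width: 0.0917
gripper_force: 1.3
t 8.6 fix mm [36.7  1.9] z 0.2017 yaw rel 0.07 tilt [ 0.  0. -1.] F [0.2 2.6 1.2]
px 164 343 [268. 268.] w 95.2 ang 0.07 rear mid [47.5  2.1] centre [107.5   2.2]
```

To row units: -0.001 m / 0.6 = -0.0017.

```bash
for i in 1 ; do python3 steer.py '[[[0, 0, 0, -0.0017, 0, 0, 0.092], [0, 0, 0, -0.0017, 0, 0, 0.092], [0, 0, 0, 0, 0, 0, 0.092]]]' >/dev/null; python3 -c "from h import *;state();rear()"; python3 steer.py '[[[0, 0, 0, -0.0017, 0, 0, 0.092], [0, 0, 0, -0.0017, 0, 0, 0.092], [0, 0, 0, 0, 0, 0, 0.092]]]'>/dev/null; python3 -c "from h import *;state();rear()"; done
```

```text
t 8.95 fix mm [38.9  1.9] z 0.2017 yaw rel 0.05 tilt [-0. -0. -1.] F [0.6 2.1 1.9]
px 164 343 [268. 268.] w 95.2 ang 0.06 rear mid [49.7  2.1] centre [109.7   2.2]
t 9.3 fix mm [41.   1.9] z 0.2017 yaw rel 0.04 tilt [-0. -0. -1.] F [0.3 2.5 0.9]
px 164 343 [268. 268.] w 95.2 ang 0.05 rear mid [51.8  2.2] centre [111.8   2.2]
```

To row units: -0.001 m / 0.6 = -0.0017.

```bash
python3 steer.py '[[[0, 0, 0, -0.0017, 0, 0, 0.092], [0, 0, 0, 0, 0, 0, 0.092]]]' >/dev/null; python3 -c "from h import *;state()"; python3 steer.py '[[[0, 0, 0, -0.0017, 0, 0, 0.092], [0, 0, 0, 0, 0, 0, 0.092]]]'>/dev/null; python3 -c "from h import *;state();s=rear();s=r.snapshot('scene');cv2.imwrite('pics/s2.png',cv2.resize(s['pixels'][130:280,160:360,::-1],None,fx=4,fy=4,interpolation=cv2.INTER_CUBIC))"
```

```text
t 9.55 fix mm [41.4  1.9] z 0.2017 yaw rel 0.06 tilt [ 0.     0.001 -1.   ] F [0.7 5.3 0.2]
t 9.75 fix mm [41.7  1.9] z 0.2017 yaw rel 0.07 tilt [ 0.001  0.002 -1.   ] F [ 1.6  5.7 -0.3]
px 164 343 [268. 268.] w 95.3 ang 0.06 rear mid [52.2  2.2] centre [112.2   2.3]
```

View pics/s2.png

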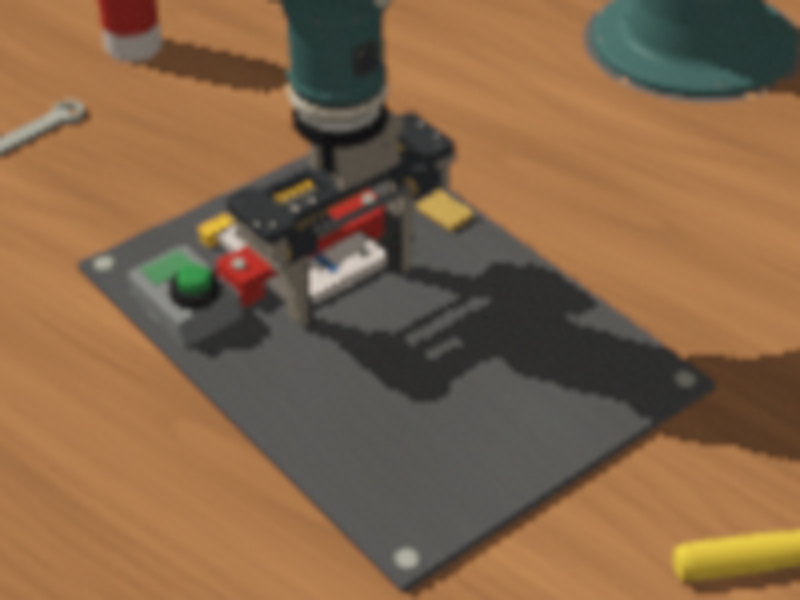

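The force has risen and the motion has stopped, so the plate has reached the stop. The scene view shows it lying flat under the bridge. I'll press a little to seat it squarely, back off, then raise and close the fingers.

To row units: -0.002 m / 0.6 = -0.0033.

```bash
python3 steer.py '[[[0, 0, 0, -0.0033, 0, 0, 0.092], [0, 0, 0, -0.0033, 0, 0, 0.092], [0, 0, 0, 0, 0, 0, 0.092]]]' >/dev/null; python3 -c "from h import *;state();rear()"; python3 steer.py '[[[0, 0, 0, 0.0067, 0, 0, 0.092], [0, 0, 0, 0.0167, 0, 0, 0.092], [0, 0, 0, 0.0333, 0, 0, 0.092], [0, 0, 0, 0, 0, 0, 0.092], [0, 0, 0, 0, 0, -0.0333, 0.092], [0, 0, 0, 0, 0, -0.0667, 0.092], [0, 0, 0, 0, 0, -0.05, 0.0], [0, 0, 0, 0, 0, 0, 0], [0, 0, 0, 0, 0, 0, 0], [0, 0, 0, 0, 0, 0, 0]]]'; python3 -c "
from h import *
state();rear();s=r.snapshot('top');cv2.imwrite('pics/t3.png',cv2.resize(s['pixels'][110:265,135:325,::-1],None,fx=4,fy=4)[:600])
H,S,V=hsv(s);B=np.zeros_like(V,bool);B[140:175,255:277]=1
for z in (.044,.048): 
  c=rect(s,(H>45)&(H<85)&(S>100)&B,z);print(z,c,fx(c[0],F)*1000)
s=r.snapshot('scene');H,S,V=hsv(s);g=(H>45)&(H<85)&(S>100);g[:,:195]=0;g[:180]=0;g[230:]=0;g[:,225:]=0
b=big(g);print('scene px',cv2.boundingRect(b),cv2.minEnclosingCircle(b))
for z in (.044,.048,.052): print(z,fx(ray(s,[cv2.minEnclosingCircle(b)[0]],z),F)*1000)
"
```

```text
t 10.15 fix mm [42.9  1.8] z 0.2019 yaw rel 0.14 tilt [ 0.003  0.007 -1.   ] F [ 3.4 14.1 -2. ]
px 164 343 [267. 267.] w 95.2 ang 0.07 rear mid [51.9  2.4] centre [111.9   2.5]
t: 11.2
eef_pos: [0.5455, 0.0105, 0.2904]
tool_rot: [-0.0, 0.779, 0.627, -0.001]
wrist_force: [0.3, -0.4, 0.1]
gripper_width: 0.062
gripper_force: 0.0
t 11.2 fix mm [13.9  1.4] z 0.2904 yaw rel 0.01 tilt [-0.003 -0.001 -1.   ] F [ 0.3 -0.4  0.1]
px 198 313 [244. 244.] w 93.4 ang 0.07 rear mid [52.1  2.5] centre [112.1   2.5]
0.044 (array([ 0.64598993, -0.09561177]), array([27.65815735, 24.32594299]), 0.7651482224464417) [[ 95.87934092 122.33234575]]
0.048 (array([ 0.64528949, -0.09523502]), array([27.5660305 , 24.24492264]), 0.765129566192627) [[ 95.66178408 121.5673434 ]]
scene px (204, 195, 9, 9) ((208.0, 198.5), 4.717090606689453)
0.044 [[113.37519141 109.52128056]]
0.048 [[109.14926582 111.74728416]]
0.052 [[104.92334023 113.97328777]]
```

View pics/t3.png

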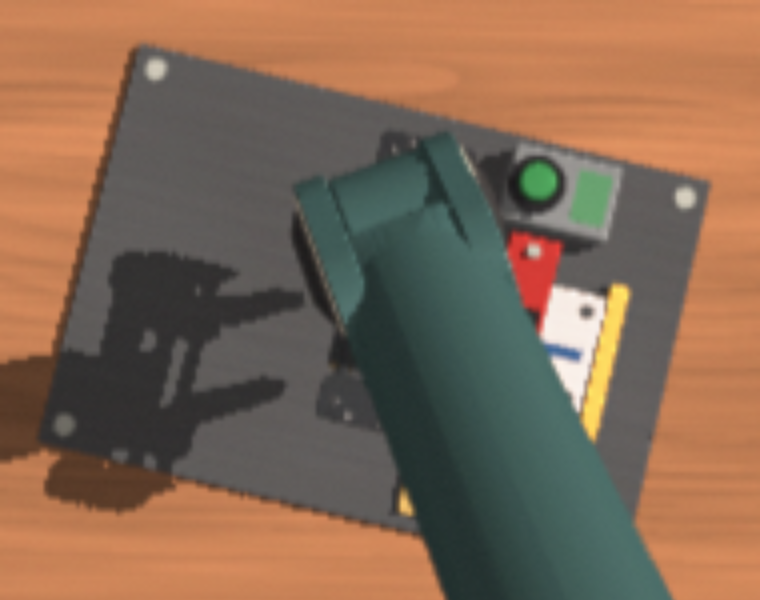

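The plate is against the yellow bar in the top view. Crossing the two views puts the button at fixture (95, 119) with its top near z = 0.058. I'll go above it with the fingers closed.

To row units: 0.03 m / 0.6 = 0.05, 0.0276 m / 0.6 = 0.046.

```bash
python3 steer.py '[[[0, 0, 0, -0.0333, 0.05, 0, 0], [0, 0, 0, -0.0333, 0.05, 0, 0], [0, 0, 0, -0.0333, 0.05, 0, 0], [0, 0, 0, -0.035, 0.046, 0, 0], [0, 0, 0, 0, 0, 0, 0], [0, 0, 0, 0, 0, 0, 0], [0, 0, 0, 0, 0, 0.0167, 0], [0, 0, 0, 0, 0, 0.0167, 0], [0, 0, 0, 0, 0, 0, 0]]]'; python3 - <<'E'
from h import *
state()
s=r.snapshot("wrist");cv2.imwrite("pics/w4.png",s["pixels"][:,:,::-1])
E
```

```text
t: 12.25
eef_pos: [0.6426, -0.0919, 0.2694]
tool_rot: [-0.001, 0.779, 0.628, -0.001]
wrist_force: [-0.1, -0.0, -0.2]
gripper_width: 0.0008
gripper_force: 0.0
t 12.25 fix mm [ 93.  118.2] z 0.2694 yaw rel 0.15 tilt [-0.004  0.001 -1.   ] F [-0.1 -0.  -0.2]
```

View pics/w4.png

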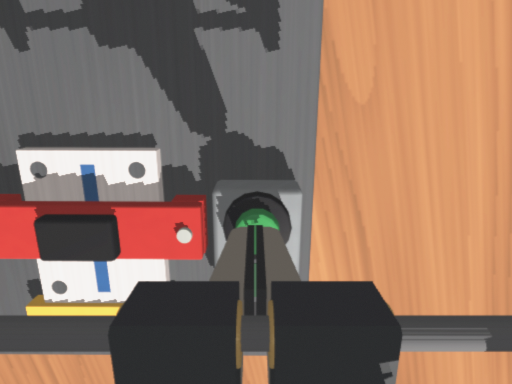

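The closed fingers are over the green button at (257,222), and the plate lies flush with the yellow bar. Now I press down in small steps.

To row units: 0.01 m / 0.6 = 0.0167, 0.005 m / 0.6 = 0.0083.

```bash
python3 steer.py '[[[0, 0, 0, -0.0017, 0, 0.0167, 0], [0, 0, 0, 0, 0, 0.0083, 0], [0, 0, 0, 0, 0, 0, 0]]]'>/dev/null; python3 -c "from h import *;state()"
python3 steer.py '[[[0, 0, 0, 0, 0, 0.005, 0], [0, 0, 0, 0, 0, 0, 0]]]'>/dev/null; python3 -c "from h import *;state()"
python3 steer.py '[[[0, 0, 0, 0, 0, 0.005, 0], [0, 0, 0, 0, 0, 0, 0]]]'>/dev/null; python3 -c "from h import *;state()"
python3 steer.py '[[[0, 0, 0, 0, 0, 0.005, 0], [0, 0, 0, 0, 0, 0, 0]]]'>/dev/null; python3 -c "from h import *;state()"
```

```text
t 12.6 fix mm [ 94.8 119.2] z 0.2556 yaw rel 0.06 tilt [-0.002  0.    -1.   ] F [-0.9  0.4  0.1]
t 12.8 fix mm [ 94.7 119.5] z 0.2535 yaw rel 0.05 tilt [-0.  0. -1.] F [ 0.9  0.2 -0.1]
t 13.0 fix mm [ 94.6 119.8] z 0.2508 yaw rel 0.06 tilt [ 0.001 -0.    -1.   ] F [-0.3 -0.7  2. ]
t 13.2 fix mm [ 94.7 119.8] z 0.2478 yaw rel 0.05 tilt [ 0.001 -0.    -1.   ] F [ 0.3 -0.1  3.6]
```

To row units: 0.002 m / 0.6 = 0.0033.

```bash
python3 steer.py '[[[0, 0, 0, 0, 0, 0.0033, 0], [0, 0, 0, 0, 0, 0, 0]]]'>/dev/null; python3 -c "from h import *;state()"
python3 steer.py '[[[0, 0, 0, 0, 0, 0.0033, 0], [0, 0, 0, 0, 0, 0, 0]]]'>/dev/null; python3 -c "from h import *;state()"
python3 steer.py '[[[0, 0, 0, 0, 0, 0.0033, 0], [0, 0, 0, 0, 0, 0, 0]]]'>/dev/null; python3 -c "from h import *;state()"
```

```text
t 13.4 fix mm [ 94.6 119.9] z 0.2465 yaw rel 0.05 tilt [ 0.001 -0.    -1.   ] F [-2.2  0.3  7.8]
t 13.6 fix mm [ 94.4 119.9] z 0.2463 yaw rel 0.05 tilt [ 0.001 -0.001 -1.   ] F [-6.6  0.7 17.8]
t 13.8 fix mm [ 94.3 119.9] z 0.2461 yaw rel 0.05 tilt [ 0.001 -0.002 -1.   ] F [-10.4  -0.2  29. ]
```

It hit a hard stop at 29 N after about 6 mm of travel, so the button is fully down. Now I let go and move clear.

To row units: -0.04 m / 0.6 = -0.0667, -0.03 m / 0.6 = -0.05.

```bash
python3 steer.py '[[[0, 0, 0, 0, 0, -0.0067, 0], [0, 0, 0, 0, 0, -0.0167, 0], [0, 0, 0, 0, 0, -0.05, 0], [0, 0, 0, 0, 0, -0.0667, 0], [0, 0, 0, 0, 0, -0.0667, 0], [0, 0, 0, 0, 0, -0.05, 0], [0, 0, 0, 0.0667, 0, 0, 0], [0, 0, 0, 0.0667, 0, 0, 0], [0, 0, 0, 0.0667, 0, 0, 0], [0, 0, 0, 0.0667, 0, 0, 0], [0, 0, 0, 0.0667, 0, 0, 0], [0, 0, 0, 0.0667, 0, 0, 0], [0, 0, 0, 0.0667, 0, 0, 0], [0, 0, 0, 0, 0, 0, 0], [0, 0, 0, 0, 0, 0, 0], [0, 0, 0, 0, 0, 0, 0]]]'>/dev/null; python3 - <<'E'
from h import *
state()
a=r.snapshot("top")["pixels"][110:265,135:325,::-1];b=r.snapshot("scene")["pixels"][140:280,160:360,::-1]
cv2.imwrite("pics/f.png",np.hstack([cv2.resize(a,(400,326),interpolation=cv2.INTER_CUBIC),cv2.resize(b,(400,326),interpolation=cv2.INTER_CUBIC)]))
E
```

```text
t 15.4 fix mm [-183.8  119.8] z 0.3951 yaw rel -0.04 tilt [-0.001 -0.002 -1.   ] F [-0.  -1.1 -0.3]
```

View pics/f.png

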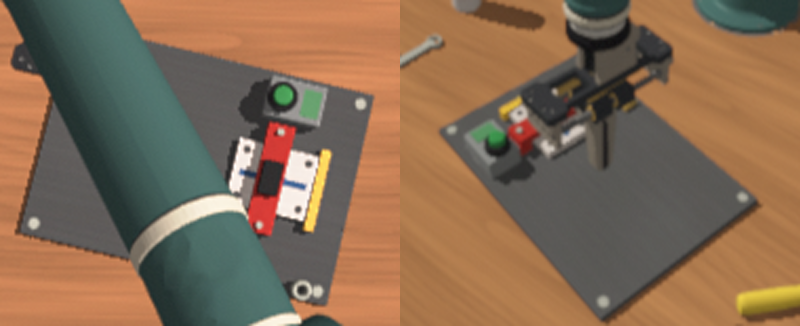

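The plate sits squarely against the yellow stop with the bridge centred over it. The button is released, the arm is clear and still, and the socket is in place.

```bash
python3 -c "from workcell import r;print(r.job_done())"
```

```text
the job is handed in; nothing more can be done
None
```

The plate was pushed flat under the bridge and sits squarely against the yellow end stop, the record button was pressed fully down and released, the arm is clear, and the job was handed in at about 15.5 s (no verdict was returned).

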